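# Tip the slide box flat and push it against the stop

### The job

On the bench mat two empty microscope-slide boxes stand on their long edges. Push the orange-lidded one over so that it lies flat on the mat with its orange lid up, then push it up against the metal stop strip until its long side is flush along the strip; do not pick it up. Leave the blue-lidded box standing and the petri dish, amber bottle and sample jar where they are.

Things in the scene. Friction and masses are not known exactly. Their poses are not given: they have to be found in the camera images.
- orange_box: Loose slide box, 34 x 150 x 84 mm, 0.15-0.31 kg, starts standing on a long narrow edge on the mat. Origin: centre of that edge face (height 3 mm at start). z: up the 84 mm side; y: along the 150 mm; x: through the 34 mm. Orange lid = -x face, white bottom = +x face; +x starts towards the strip within 0.25 rad. Lid up = own x straight down. 1-2 N near the top tips it; past balance it falls.
- orange_box_center (a point): Centre of the orange-lidded box (42 mm along its own z from its origin). Height 45 mm when standing, 20 mm when lying flat on the mat. Once tipped over, the box lies some 30 to 75 mm short of the strip.
- mat: Fixed grey-green mat 280 x 460 x 3 mm with a fixed aluminium stop strip at its far side. Origin at bench height; mat spans x -170..110, y -230..230 mm in its own axes. x points to the strip, y along it, z up. Strip: 460 mm long, x 85..97 mm, top 18 mm above bench. The boxes start side by side at x about -75 mm, y about +115 and -115 mm; either box on either side.
- stop_face (a point): Middle of the strip's face that looks towards the boxes (x = 85 mm in the mat's axes), 10 mm above the bench. A box lying flush against it has its centre 42 mm from this face.
- blue_box: Bystander: identical box with a blue lid, standing upright on the mat beside the orange-lidded one, must stay standing where it is. Origin and axes as for the orange-lidded box.
- petri_dish: Bystander: closed clear petri dish, 93 mm diameter, 16 mm high, loose on the bench beyond the mat's +y side. Origin: centre of its underside.
- amber_bottle: Bystander: amber glass bottle, 48 mm diameter, about 85 mm high, loose on the bench beyond the mat's -y side. Origin: centre of its underside.
- sample_jar: Bystander: clear jar with a red cap, 44 mm diameter, about 50 mm high, loose on the bench behind the stop strip. Origin: centre of its underside.
There are look-alikes about, which are no part of the job. Leave any green look-alike of the orange_box alone.

How it is judged:
On the way:
1. the orange-lidded box lies flat on the mat, lid up (angle between orange_box's own x axis and vertical above 3.04 rad and height (world z) of orange_box_center below 0.025 m), for 0.2 s.
At the end, for the whole second after the job is handed in: Orange-lidded box at rest flat on the mat, lid up (0.1 rad), long side parallel to the strip (0.06 rad) and within 5 mm of it, box not over 15 mm past the mat's ends. Blue-lidded box upright; it, dish, bottle and jar within 15 mm of their starts (all of step 1 and x of orange_box_center in the frame of mat between 0.037 and 0.048 m and y of orange_box_center in the frame of mat between -0.17 and 0.17 m and angle between the y axis of orange_box and the y axis of mat, either way round below 0.06 rad and linear speed of orange_box below 0.01 m/s and angle between blue_box's own z axis and vertical below 0.1 rad and distance of each of blue_box, petri_dish, amber_bottle, sample_jar from where it was at the start of the episode below 0.015 m); the robot touches nothing.
It fails at once if the orange-lidded box is picked up (its centre rises above 65 mm; tipping alone brings it to 49 mm) (height (world z) of orange_box_center above 0.065 m).
It fails at once if the blue-lidded box is moved by more than 15 mm, knocked over or lifted (distance of blue_box from where it was at the start of the episode above 0.015 m or angle between blue_box's own z axis and vertical above 0.35 rad).
It fails at once if the petri dish is moved by more than 15 mm, knocked over or lifted (distance of petri_dish from where it was at the start of the episode above 0.015 m or angle between petri_dish's own z axis and vertical above 0.35 rad).
It fails at once if the amber bottle is moved by more than 15 mm, knocked over or lifted (distance of amber_bottle from where it was at the start of the episode above 0.015 m or angle between amber_bottle's own z axis and vertical above 0.35 rad).
It fails at once if the sample jar is moved by more than 15 mm, knocked over or lifted (distance of sample_jar from where it was at the start of the episode above 0.015 m or angle between sample_jar's own z axis and vertical above 0.35 rad).
It also fails if it takes over 45 s, if anything falls off the work surface, if the arm or the gripper's body presses on something with over 40 N, if the wrist force passes 120 N, or if a joint passes its speed limit or range.

### The arm

A 7-joint arm with a two-finger parallel gripper is mounted at the origin on the work surface. World frame = base frame: x ahead of the robot, y to its left, z up, the work surface at z = 0. Lengths are in m, angles in rad, forces in N, time in s.
With the tool pointing down it reaches from about 0.35 to 0.9 m from the base axis. Payload 8.1 kg.
Tool frame: the origin (TCP) lies at the very end of the fingers, on their centre line; the grasp point (between the pads) lies 19 mm behind it (robot.tcp_to_grasp is the z of the grasp point in the tool frame, in m); z points along the fingers, y is the direction in which the jaws open and shut (so a half turn about z gives the same grasp; the last joint's range is limited). The gripper opens to 85 mm and grips with 20 to 120 N. Pads are 22 mm wide; open, the fingers measure 114 mm over their backs; the gripper's body (76 mm by 85 mm) begins 54 mm behind the grasp point. The pads swing forward as they close: fully open they stand 13 mm farther back than shut.
Start: joints at [-1.371, 0.434, 0.025, 1.573, -0.012, 1.134, -0.075], TCP at [0.186, 0.597, 0.211] pointing down, gripper open.
Joint ranges: [-2.62, 2.62], [-0.44, 2.09], [-1.27, 1.32], [0.08, 2.57], [-1.32, 4.46], [0.12, 2], [-2.74, 2.74]. Speed limits (rad/s): [2.22, 2.22, 3.01, 3.01, 3.14, 3.14, 3.14].

### API

Orientations are given as [roll, pitch, yaw] about the fixed x, y, z axes, in that order (R = Rz(yaw) Ry(pitch) Rx(roll)).
In Python, from plant import robot, viewer, finder gives the robot as it stands. The module is installed in compiled form; this text tells all that it offers.
- The arm moves only by the tool drive_tool, never from a script. Its argument "moves" is a list of rows, each an object with "translation": the shift along the world's x, y, z in mm, a list of three; "angular": the turn, a rotation vector about the world's x, y, z in degrees, a list of three. A call has 1 to 8 rows; each row is the pose to reach, as a shift and turn from the pose commanded when the call began; what a row does not reach only later rows make up. A row lasts 1/8 s, in which the tool goes at most 62.5 mm and 10.7 degrees, less where a joint would pass 70% of its speed; a pose out of reach is approached as far as the arm can. A call with a gripper value outside its range is refused whole. "hand" is the finger opening in mm, from 0 to 85.4, set as the call begins (left out, the last holds). The fingers move at their own pace and stop on an object; "force" is the grip in N (left out, the last holds). Time passes only in rows, so rows that repeat a pose let the fingers close. It gives the time, the measured TCP pose, the force and the opening at its end, in the units of the state.
- robot.get_state(): the state, without advancing time (a new reading comes with each control period).
- viewer.read_camera(name): name is "scene" or "top" or "wrist"; returns a dict with "color" (420x560x3 uint8, red, green, blue), "fov_y" (degrees; the focal length in pixels is half the picture's height over the tangent of half this angle, whatever the lens; pixels are square), "cx", "cy" (the principal point, pixels), "D" ([k1, k2, p1, p2, k3] as OpenCV has them; the pictures are not rectified), "R" (3x3) and "t" (3): a world point X has camera coordinates R X + t. Camera axes: x right, y down, z forward; pixel columns grow to the right and rows downward; lengths in m; the calibration is good to about 2 mm. A picture is of the moment at which its call begins. There is no depth.
- robot.finish_job(): hands the job in, once; it reports no verdict.
Trained networks look in a picture, given as the dict that the camera call returned (one of the last four; its "shot" number tells which), for a name from the list of things; names that differ only in an ending like _2 or _b are one class to them, and where a whole thing is asked for, a point or a joint stands for the part that bears it (a point fixed in the world has none). Each returns a list of dicts, best first, with "conf" (0 to 1); they miss things now and then, are a little off and sometimes report something else, mostly with a low value. They report only what shows in the picture. A call takes as long as a camera call. They do not tell look-alikes from the thing itself.
- finder.look_for(name, picture): "bbox" ([left, top, right, bottom] in pixels, round what is visible of it).
The state is a dict: "time_s": time; "joints": joint angles; "qvel": joint speeds; "joint_torque": joint torques, N m; "position": TCP position; "tool_rot": TCP orientation; "force": force on the tool from outside, world axes, zero at the start; "torque": the same for the moment, N m; "width": opening from 0.0 (shut) to 1.0 (fully open).
Only numpy, scipy, OpenCV 4.12 (cv2) and the standard library are available. Lean on these libraries where they do the work, as an engineer would, in place of code of your own. Each camera call takes 0.05 s, during which the arm holds its last target.

## Working session

There is one attempt and no reset: what is moved stays moved. The work goes in short steps, Python scripts to look and compute and a tool call to move; the robot and the scene stay as the last step left them, time stands still between calls to the robot, and variables do not carry over. Pictures are saved under pics/ and viewed, and the job is handed in when it is done.

Besides the shell and the picture viewer there is one more tool, called after "Request:" as name(argument=value, ...) on one line, values as JSON. drive_tool: Moves the arm, as the interface text tells. Its arguments: {"type":"object","properties":{"moves":{"type":"array"},"hand":{"type":"number"},"force":{"type":"number"}},"required":["moves"]}

```bash
mkdir -p pics; cat > h.py <<'E'
import numpy as np, cv2
from plant import robot, viewer, finder
def K(p):
    f=210/np.tan(np.radians(p["fov_y"])/2); return np.array([[f,0,p["cx"]],[0,f,p["cy"]],[0,0,1.]])
def ray(p,uv):
    n=cv2.undistortPoints(np.array([[uv]],float),K(p),np.array(p["D"],float)).ravel()
    R=np.array(p["R"]);t=np.array(p["t"]); return -R.T@t, R.T@np.array([n[0],n[1],1.])
def at(p,uv,z):
    o,d=ray(p,uv); return (o+d*(z-o[2])/d[2]).round(4)
def proj(p,X):
    R=np.array(p["R"]);t=np.array(p["t"],float)
    return cv2.projectPoints(np.array(X,float).reshape(-1,3),cv2.Rodrigues(R)[0],t,K(p),np.array(p["D"],float))[0].reshape(-1,2)
def save(p,n): cv2.imwrite(f"pics/{n}.png",p["color"][:,:,::-1])
E
python3 - <<'E'
from h import *
for c in ["scene","top"]:
    p=viewer.read_camera(c); save(p,c+"0")
    print(c,(-np.array(p["R"]).T@p["t"]).round(3),p["D"])
    for n in ["orange_box","blue_box","mat","petri_dish","amber_bottle","sample_jar"]:
        print(n,[(np.round(d["bbox"]),round(d["conf"],2)) for d in finder.look_for(n,p)][:4])
print(robot.get_state())
E
```

```text
scene [ 0.793 -0.459  0.96 ] [-0.09618055  0.          0.          0.          0.        ]
orange_box [(array([251., 215., 280., 288.]), 0.89), (array([172., 290., 209., 374.]), 0.77), (array([358., 246., 380., 270.]), 0.63), (array([126., 229., 170., 296.]), 0.61)]
blue_box [(array([285., 151., 315., 213.]), 0.91)]
mat [(array([219., 153., 375., 320.]), 0.85)]
petri_dish [(array([314., 128., 346., 155.]), 0.72)]
amber_bottle [(array([268., 320., 287., 352.]), 0.89)]
sample_jar [(array([358., 244., 380., 270.]), 0.65)]
top [0.365 0.055 1.626] [-0.02959452  0.          0.          0.          0.        ]
orange_box [(array([359., 198., 407., 248.]), 0.98), (array([330., 260., 373., 312.]), 0.81), (array([275., 192., 327., 214.]), 0.6)]
blue_box [(array([195., 194., 244., 216.]), 0.8)]
mat [(array([178., 140., 333., 241.]), 0.94)]
petri_dish [(array([141., 187., 173., 221.]), 0.96), (array([274., 187., 328., 214.]), 0.64)]
amber_bottle []
sample_jar [(array([256., 119., 270., 136.]), 0.77)]
{'time_s': 0.7, 'joints': array([-1.37056842,  0.43446216,  0.02501598,  1.57319138, -0.01159309,
        1.13398316, -0.07509932]), 'qvel': array([ 0.00043899, -0.00192418,  0.00164501,  0.00229192,  0.00031616,
        0.00136351,  0.00057713]), 'joint_torque': array([-3.91771191e-04, -6.70135260e+01,  1.02404874e+00, -3.16501951e+01,
        1.56175916e-02,  2.69813943e-03,  3.20658444e-05]), 'position': array([0.18643219, 0.59657636, 0.2107499 ]), 'tool_rot': array([3.14148984e+00, 1.62101140e-05, 2.83866906e+00]), 'force': array([ 0.28080665,  0.04610068, -0.16204221]), 'torque': array([-0.01781338,  0.00207752,  0.00459889]), 'width': 1.0002740935151277}
```

```bash
python3 - <<'E'
import cv2
for n in ["scene0","top0"]:
    a=cv2.imread(f"pics/{n}.png")
    if n=="scene0": b=cv2.resize(a[110:390,110:390],(800,800))[:600]; b=cv2.resize(a[110:390,110:483],(800,600),interpolation=3)
    else: b=cv2.resize(a[100:325,130:430],(800,600),interpolation=3)
    cv2.imwrite(f"pics/{n}z.png",b)
E
```

```text
(no output)
```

View pics/scene0z.png

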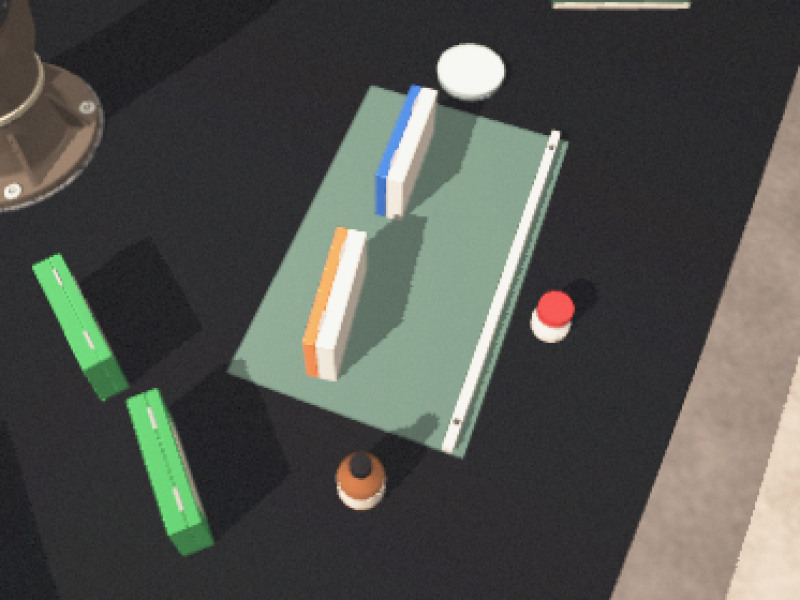

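View pics/top0z.png

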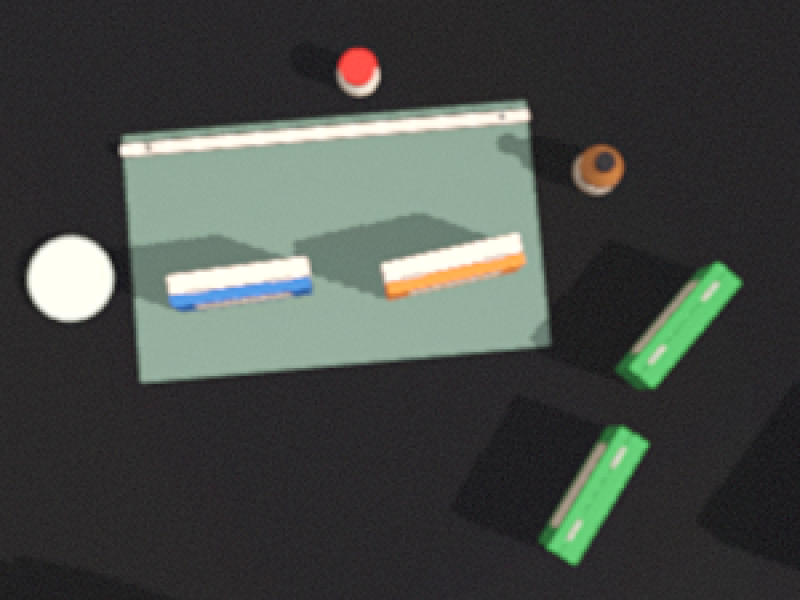

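The top view shows the orange box on the right (zoomed pixels 381-526, 234-298) and the blue box on the left. The strip runs along the far edge and the green look-alikes are outside the mat. Next I'll fit the poses.

```bash
cat >> h.py <<'E'
def matpose(p):
    hsv=cv2.cvtColor(p["color"],cv2.COLOR_RGB2HSV)
def boxcorners(x,y,yaw,standing=True):
    c,s=np.cos(yaw),np.sin(yaw); R=np.array([[c,-s],[s,c]])
    hx=.017 if standing else .042; zt=.087 if standing else .037
    P=[]
    for z in (.003,zt):
        for a,b in ((-1,-1),(-1,1),(1,1),(1,-1)):
            q=R@[a*hx,b*.075]; P.append([x+q[0],y+q[1],z])
    return np.array(P)
E
python3 - <<'E'
from h import *
from scipy.optimize import least_squares
p=viewer.read_camera("top"); s=viewer.read_camera("scene")
T=lambda u,v:(130+u*.375,100+v*.375)
S=lambda u,v:(110+u*373/800,110+v*280/600)
for q in [(122,135),(527,100),(551,345),(140,383)]: print("mat",at(p,T(*q),.003))
for q in [(373,86),(568,142),(463,458),(229,372)]: print("matS",at(s,S(*q),.003))
for q in [(120,156),(531,121)]: print("strip near top",at(p,T(*q),.018))
for q in [(381,263),(520,234),(526,268),(388,298)]: print("orange",at(p,T(*q),.087))
for q in [(336,228),(367,231),(334,352),(304,346)]: print("orangeS",at(s,S(*q),.087))
for q in [(166,275),(307,257),(312,292),(170,309)]: print("blue",at(p,T(*q),.087))
print("jar",at(p,T(358,66),.05),"bottle",at(p,T(604,161),.085),"dish",at(p,T(70,278),.016))
def fit(obs):
    def r(a):
        C=matw(a); return np.concatenate([(proj(p,C)-obs[0]).ravel(),(proj(s,C)-obs[1]).ravel()])
    def matw(a):
        c,n=np.cos(a[2]),np.sin(a[2]);R=np.array([[c,-n],[n,c]])
        L=np.array([[.11,.23],[.11,-.23],[-.17,-.23],[-.17,.23]])
        return np.c_[L@R.T+a[:2],np.full(4,.003)]
    o=least_squares(r,[.5,0,0]);print("mat fit",o.x,np.round(o.fun,1));return o.x
m=fit([np.array([T(*q) for q in [(122,135),(527,100),(551,345),(140,383)]]),np.array([S(*q) for q in [(373,86),(568,142),(463,458),(229,372)]])])
E
```

```text
mat [0.6727 0.3336 0.003 ]
mat [ 0.7276 -0.1259  0.003 ]
mat [ 0.4487 -0.1581  0.003 ]
mat [0.3926 0.3007 0.003 ]
matS [0.401 0.3   0.003]
matS [0.6753 0.3331 0.003 ]
matS [ 0.7305 -0.1231  0.003 ]
matS [ 0.4551 -0.155   0.003 ]
strip near top [0.6459 0.3322 0.018 ]
strip near top [ 0.7002 -0.1292  0.018 ]
orange [0.5267 0.0364 0.087 ]
orange [ 0.5624 -0.1117  0.087 ]
orange [ 0.526  -0.1188  0.087 ]
orange [0.4894 0.0279 0.087 ]
orangeS [0.4971 0.0246 0.087 ]
orangeS [0.53   0.0373 0.087 ]
orangeS [ 0.5694 -0.1112  0.087 ]
orangeS [ 0.5384 -0.1198  0.087 ]
blue [0.5069 0.2653 0.087 ]
blue [0.5307 0.1157 0.087 ]
blue [0.4934 0.1091 0.087 ]
blue [0.4707 0.2595 0.087 ]
jar [0.7495 0.0678 0.05  ] bottle [ 0.6449 -0.2013  0.085 ] dish [0.5069 0.3819 0.016 ]
mat fit [0.57606834 0.1215939  0.8676814 ] [ -10.    66.   -59.1  -32.4    0.7  -63.7   52.5   36.1   29.4   -3.8
   15.9  100.9  -41.1   -4.7    7.  -109.6]
```

```bash
python3 - <<'E'
from h import *
p=viewer.read_camera("top")
X=at(p,(300,200),.087); print(X, proj(p,X), np.linalg.det(np.array(p["R"])), K(p))
E
```

```text
[ 0.525 -0.041  0.087] [[299.99930578 200.01573265]] 1.0000000000000002 [[542.76511727   0.         271.16003461]
 [  0.         542.76511727 203.34042786]
 [  0.           0.           1.        ]]
```

Request:
drive_tool(moves=[{"translation":[140,-330,20],"angular":[0,0,15]},{"translation":[140,-330,20],"angular":[0,0,15]},{"translation":[140,-330,20],"angular":[0,0,15]},{"translation":[140,-330,20],"angular":[0,0,15]},{"translation":[140,-330,20],"angular":[0,0,15]},{"translation":[140,-330,20],"angular":[0,0,15]},{"translation":[140,-330,20],"angular":[0,0,15]}], hand=85)

```text
time_s: 1.72
position: [0.3279, 0.2634, 0.2313]
tool_rot: [3.141, 0.001, 3.094]
force: [0.2, 0.3, -0.1]
width: 0.993
```

Request:
drive_tool(moves=[{"translation":[136,-321,-50],"angular":[0,0,16.5]},{"translation":[136,-321,-50],"angular":[0,0,16.5]},{"translation":[136,-321,-50],"angular":[0,0,16.5]},{"translation":[136,-321,-50],"angular":[0,0,16.5]},{"translation":[136,-321,-50],"angular":[0,0,16.5]},{"translation":[136,-321,-50],"angular":[0,0,16.5]},{"translation":[136,-321,-50],"angular":[0,0,16.5]}])

```text
time_s: 2.6
position: [0.4635, -0.0577, 0.1804]
tool_rot: [-3.14, -0.0, -2.9]
force: [0.4, 1.0, 0.6]
width: 0.996
```

```bash
python3 - <<'E'
from h import *
s=viewer.read_camera("scene");p=viewer.read_camera("top")
from scipy.optimize import least_squares
S=lambda u,v:(110+u*373/800,110+v*280/600)
T=lambda u,v:(130+u*.375,100+v*.375)
L=np.array([[.11,.23],[.11,-.23],[-.17,-.23],[-.17,.23]])
def mw(a):
    c,n=np.cos(a[2]),np.sin(a[2]);return np.c_[L@np.array([[c,-n],[n,c]]).T+a[:2],np.full(4,.003)]
o=np.r_[[T(*q) for q in [(122,135),(527,100),(551,345),(140,383)]],[S(*q) for q in [(568,142),(463,458),(229,372),(373,86)]]]
f=least_squares(lambda a:(np.r_[proj(p,mw(a)),proj(s,mw(a))]-o).ravel(),[.59,.09,.12]);print(f.x,f.fun.round(1))
im=s["color"].copy()[:,:,::-1].copy()
for P in (boxcorners(.530,-.042,.242),):
    for q in proj(s,P): cv2.circle(im,tuple(int(round(v)) for v in q),1,(255,0,255),-1)
for q in proj(s,mw(f.x)): cv2.circle(im,tuple(int(round(v)) for v in q),1,(0,0,255),-1)
cv2.imwrite("pics/s1.png",cv2.resize(im[110:390,110:483],(800,600),interpolation=3))
E
```

```text
[0.59296695 0.09203385 0.11952168] [ 0.1 -0.7 -0.9 -0.7 -0.5 -1.   0.3 -1.4 -0.1 -0.2 -0.4 -0.1 -1.5 -0.1
 -1.3 -0.5]
```

View pics/s1.png

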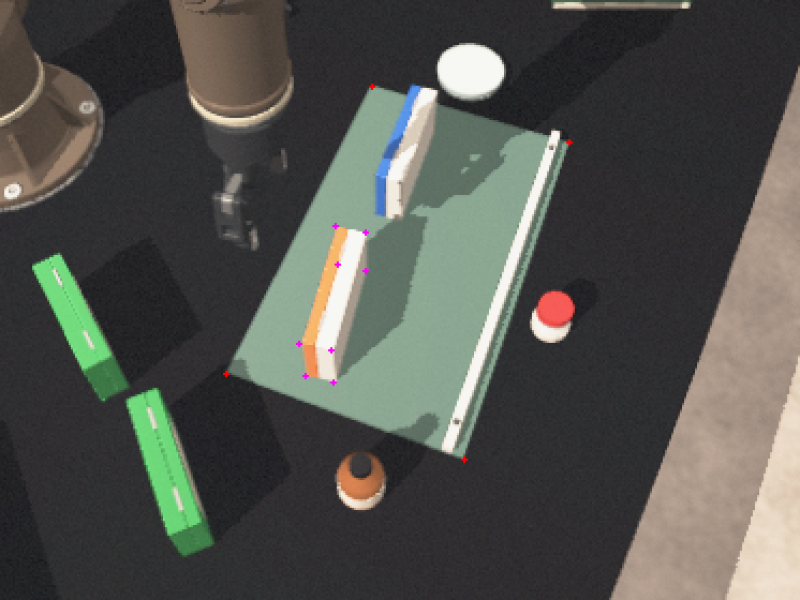

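The model corners match the box to about 2 mm. The gripper is now behind the lid side, so I'll lower it.

Request:
drive_tool(moves=[{"translation":[0,0,-55],"angular":[0,0,0]},{"translation":[0,0,-116],"angular":[0,0,0]},{"translation":[0,0,-116],"angular":[0,0,0]},{"translation":[0,0,-116],"angular":[0,0,0]}])

```text
time_s: 3.2
position: [0.4634, -0.0535, 0.0664]
tool_rot: [3.141, 0.001, -2.893]
force: [0.1, -0.9, 0.1]
width: 0.995
```

```bash
python3 - <<'E'
from h import *
s=viewer.read_camera("scene")
cv2.imwrite("pics/s2.png",cv2.resize(s["color"][110:390,110:483,::-1],(800,600),interpolation=3))
E
```

```text
(no output)
```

View pics/s2.png

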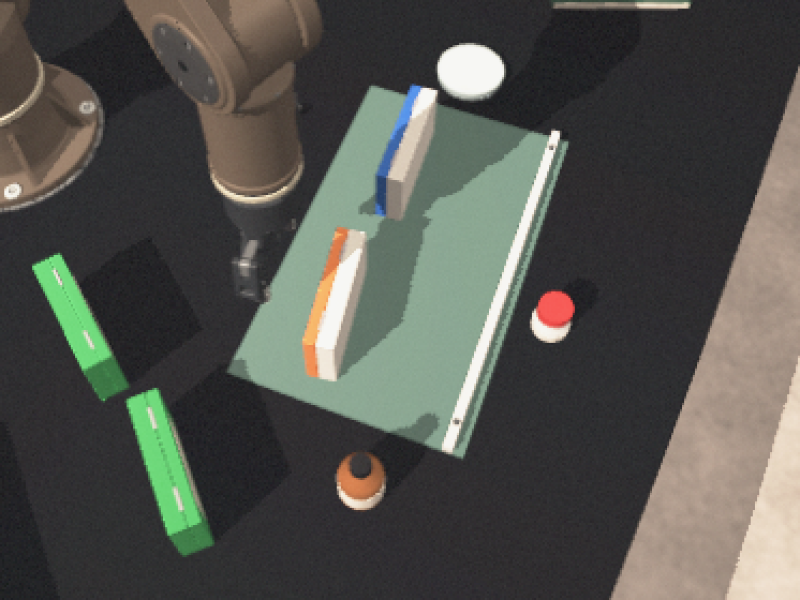

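Request:
drive_tool(moves=[{"translation":[20,4,0],"angular":[0,0,0]},{"translation":[30,6,0],"angular":[0,0,0]},{"translation":[37,8,0],"angular":[0,0,0]},{"translation":[44,10,0],"angular":[0,0,0]},{"translation":[51,12,0],"angular":[0,0,0]},{"translation":[58,13,0],"angular":[0,0,0]},{"translation":[58,13,0],"angular":[0,0,0]}])

```text
time_s: 4.12
position: [0.5209, -0.0414, 0.0646]
tool_rot: [-3.141, 0.0, -2.895]
force: [-0.6, -0.7, -0.2]
width: 0.992
```

```bash
python3 - <<'E'
from h import *
s=viewer.read_camera("scene")
cv2.imwrite("pics/s3.png",cv2.resize(s["color"][110:390,110:483,::-1],(800,600),interpolation=3))
E
```

```text
(no output)
```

View pics/s3.png

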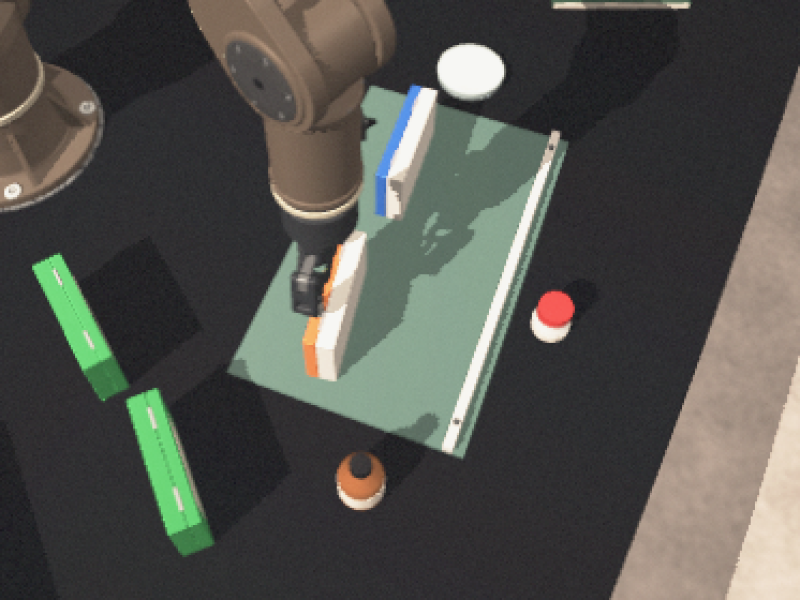

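```bash
python3 - <<'E'
from h import *
s=viewer.read_camera("scene");t=viewer.read_camera("top")
a=cv2.resize(s["color"][190:300,210:310,::-1],(400,440),interpolation=3)
b=cv2.resize(t["color"][160:270,240:340,::-1],(400,440),interpolation=3)
st=robot.get_state();P=st["position"]
print(P,proj(s,P),proj(t,P))
cv2.imwrite("pics/s4.png",np.hstack([a,b]))
E
```

```text
[ 0.52002322 -0.04156085  0.06461219] [[261.97127794 245.92118126]] [[299.64878674 202.51890093]]
```

View pics/s4.png

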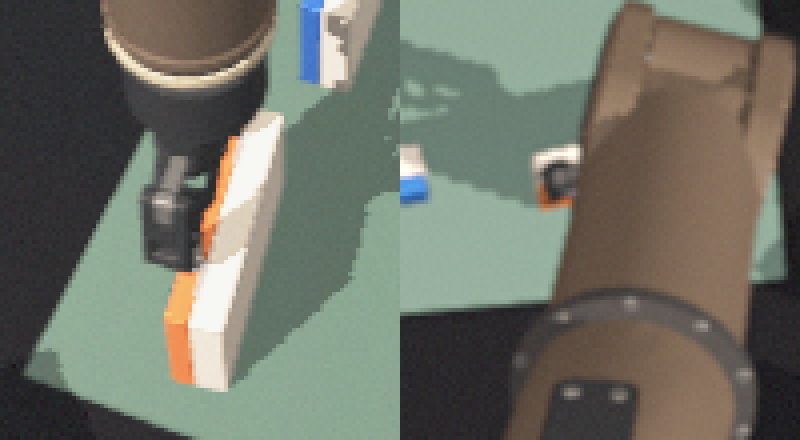

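The fingers are over the box top rather than behind it, so the open tips sit higher than I assumed. I'll back off and measure the tip height.

Request:
drive_tool(moves=[{"translation":[-35,-8,0],"angular":[0,0,0]},{"translation":[-70,-16,0],"angular":[0,0,0]},{"translation":[-70,-16,0],"angular":[0,0,0]},{"translation":[-70,-16,0],"angular":[0,0,0]}], hand=30)

```text
time_s: 4.78
position: [0.4511, -0.0573, 0.065]
tool_rot: [-3.142, 0.001, -2.895]
force: [0.7, -0.5, -0.4]
width: 0.354
```

```bash
python3 - <<'E'
from h import *
s=viewer.read_camera("scene");t=viewer.read_camera("top")
st=robot.get_state();P=st["position"]
print(P,st["tool_rot"],proj(s,P),proj(t,P))
im=s["color"][:,:,::-1].copy()
yv=np.array([-.24,.97,0])
for k in (-.02,0,.02):
    u,v=proj(s,P+k*yv)[0]; im[int(round(v)),int(round(u))]=(255,0,255)
a=cv2.resize(im[190:300,190:290],(500,550),interpolation=0)
cv2.imwrite("pics/s5.png",a)
E
```

```text
[ 0.45150962 -0.0572474   0.06487916] [-3.14128122e+00  1.00598747e-03 -2.89419282e+00] [[233.93800745 239.28797268]] [[304.52727752 226.34117563]]
```

View pics/s5.png

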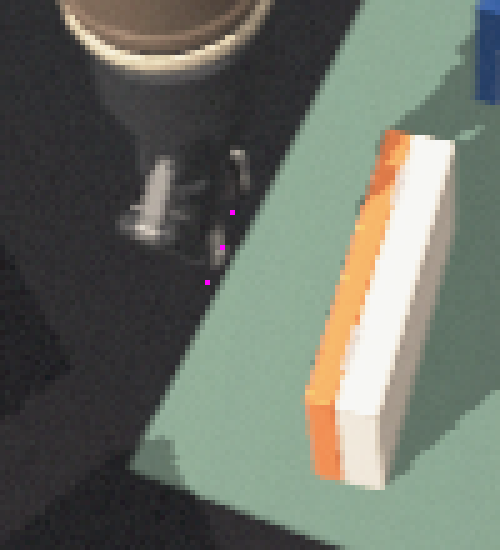

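Request:
drive_tool(moves=[{"translation":[0,0,3],"angular":[0,0,0]},{"translation":[0,0,3],"angular":[0,0,0]},{"translation":[15,3,3],"angular":[0,0,0]},{"translation":[30,6,3],"angular":[0,0,0]},{"translation":[40,8,3],"angular":[0,0,0]},{"translation":[48,10,3],"angular":[0,0,0]},{"translation":[55,12,3],"angular":[0,0,0]},{"translation":[60,13,3],"angular":[0,0,0]}], hand=0)

```text
time_s: 5.88
position: [0.5107, -0.0443, 0.0677]
tool_rot: [3.141, -0.0, -2.895]
force: [-1.1, 0.3, -0.5]
width: 0.001
```

```bash
python3 - <<'E'
from h import *
s=viewer.read_camera("scene");t=viewer.read_camera("top")
st=robot.get_state();print(st["position"],st["force"],st["width"])
a=cv2.resize(s["color"][190:300,190:290,::-1],(400,440),interpolation=3)
b=cv2.resize(t["color"][160:270,240:340,::-1],(400,440),interpolation=3)
cv2.imwrite("pics/s6.png",np.hstack([a,b]))
E
```

```text
[ 0.51085486 -0.04429595  0.06773608] [-0.4304113  -0.25950774 -0.18819897] -0.001237762263102236
```

View pics/s6.png

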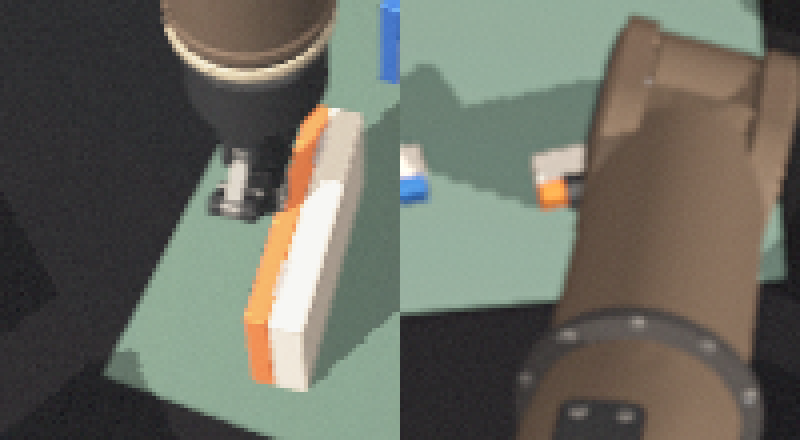

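Request:
drive_tool(moves=[{"translation":[6,1,0],"angular":[0,0,0]},{"translation":[12,3,0],"angular":[0,0,0]},{"translation":[18,4,0],"angular":[0,0,0]},{"translation":[18,4,0],"angular":[0,0,0]}])

```text
time_s: 6.48
position: [0.529, -0.0403, 0.0677]
tool_rot: [-3.141, 0.0, -2.894]
force: [0.2, 0.5, 0.6]
width: 0.0
```

```bash
python3 - <<'E'
from h import *
s=viewer.read_camera("scene");t=viewer.read_camera("top")
st=robot.get_state();print(st["position"],st["force"],st["width"])
a=cv2.resize(s["color"][190:300,210:310,::-1],(400,440),interpolation=3)
b=cv2.resize(t["color"][160:270,240:340,::-1],(400,440),interpolation=3)
cv2.imwrite("pics/s7.png",np.hstack([a,b]))
E
```

```text
[ 0.52827265 -0.04048465  0.06763601] [-0.00083705  0.15002699  0.53343147] 0.0013647430275665826
```

View pics/s7.png

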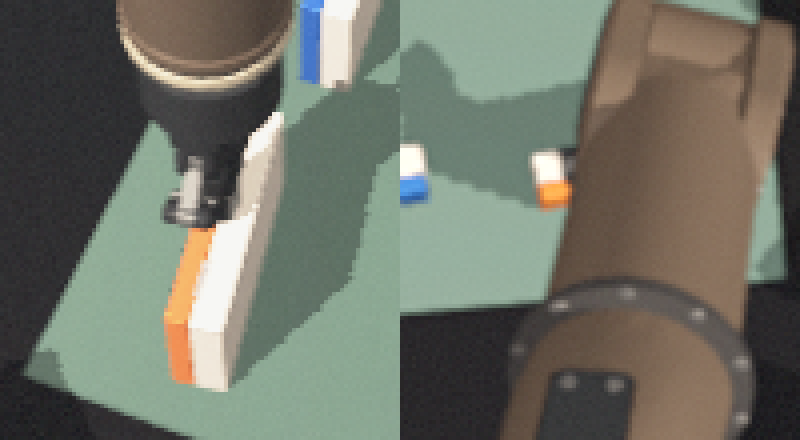

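The box still hasn't moved and the closed fingers pass over its top, so the real tips are about 20 mm or more above the reported TCP. I'll back off and go lower.

Request:
drive_tool(moves=[{"translation":[-35,-8,0],"angular":[0,0,0]},{"translation":[-65,-15,0],"angular":[0,0,0]},{"translation":[-65,-15,0],"angular":[0,0,0]},{"translation":[-65,-15,-28],"angular":[0,0,0]},{"translation":[-65,-15,-28],"angular":[0,0,0]},{"translation":[-65,-15,-28],"angular":[0,0,0]}])

```text
time_s: 7.32
position: [0.4639, -0.0555, 0.0402]
tool_rot: [-3.141, 0.0, -2.895]
force: [-0.6, 0.8, 0.6]
width: 0.006
```

```bash
python3 - <<'E'
from h import *
s=viewer.read_camera("scene");w=viewer.read_camera("wrist")
st=robot.get_state();P=st["position"];print(P)
im=s["color"][:,:,::-1].copy()
for dz in (0,.02,.04):
    u,v=proj(s,P+[0,0,dz])[0]; im[int(round(v)),int(round(u))]=(255,0,255)
a=cv2.resize(im[190:300,190:290],(400,440),interpolation=0)
b=cv2.resize(w["color"][:,:,::-1],(400,300)); b=np.vstack([b,np.zeros((140,400,3),np.uint8)])
print(proj(w,P),proj(w,boxcorners(.53,-.042,.242)).round())
cv2.imwrite("pics/s8.png",np.hstack([a,b]))
E
```

```text
[ 0.46414704 -0.05546546  0.04040636]
[[277.77010194 247.70281431]] [[176. 288.]
 [372. 289.]
 [368. 327.]
 [180. 326.]
 [118. 381.]
 [425. 382.]
 [416. 434.]
 [127. 433.]]
```

View pics/s8.png

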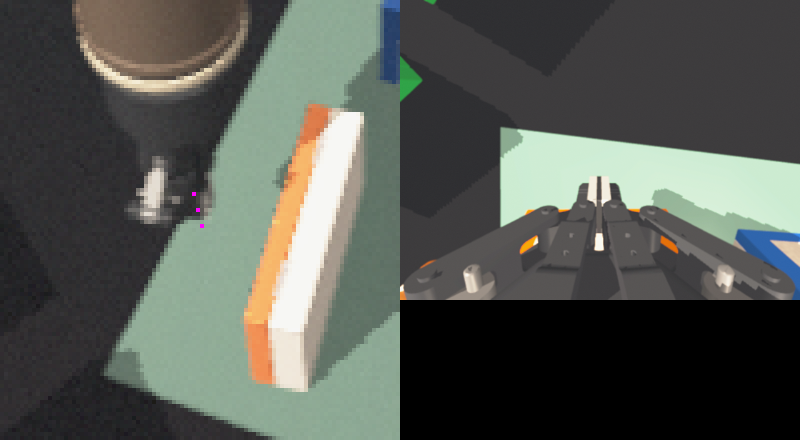

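Request:
drive_tool(moves=[{"translation":[20,5,3],"angular":[0,0,0]},{"translation":[32,8,3],"angular":[0,0,0]},{"translation":[40,10,3],"angular":[0,0,0]},{"translation":[46,11,3],"angular":[0,0,0]},{"translation":[52,12,3],"angular":[0,0,0]},{"translation":[52,12,3],"angular":[0,0,0]}])

```text
time_s: 8.18
position: [0.5157, -0.0435, 0.0427]
tool_rot: [-3.141, 0.0, -2.895]
force: [-0.4, -0.2, -0.5]
width: 0.001
```

```bash
python3 - <<'E'
from h import *
s=viewer.read_camera("scene");w=viewer.read_camera("wrist")
st=robot.get_state();P=st["position"];print(P,st["force"])
im=s["color"][:,:,::-1].copy()
a=cv2.resize(im[190:300,210:310],(400,440),interpolation=0)
b=cv2.resize(w["color"][:,:,::-1],(400,300)); b=np.vstack([b,np.zeros((140,400,3),np.uint8)])
cv2.imwrite("pics/s9.png",np.hstack([a,b]))
E
```

```text
[ 0.51504251 -0.04357978  0.04258653] [-0.11119944 -0.45205287 -0.02227618]
```

View pics/s9.png

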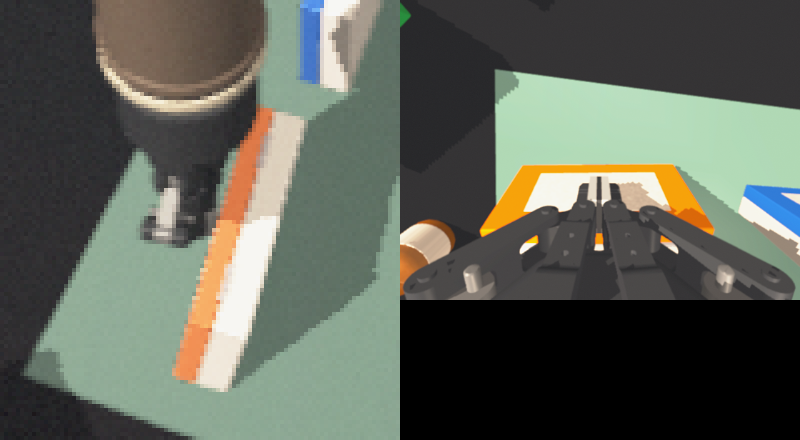

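It is tilting now, so I'll keep pushing.

Request:
drive_tool(moves=[{"translation":[5,1,0],"angular":[0,0,0]},{"translation":[10,2,0],"angular":[0,0,0]},{"translation":[15,4,0],"angular":[0,0,0]},{"translation":[20,5,0],"angular":[0,0,0]},{"translation":[20,5,0],"angular":[0,0,0]}])

```text
time_s: 8.9
position: [0.5359, -0.0383, 0.0427]
tool_rot: [-3.141, 0.0, -2.894]
force: [-0.0, -0.3, -0.6]
width: 0.002
```

```bash
cat > look.py <<'E'
import sys
from h import *
s=viewer.read_camera("scene");w=viewer.read_camera("wrist")
st=robot.get_state();P=st["position"];print(P,st["force"])
im=s["color"][:,:,::-1].copy()
a=cv2.resize(im[180:310,200:320],(406,440),interpolation=3)
b=cv2.resize(w["color"][:,:,::-1],(390,292)); b=np.vstack([b,np.zeros((148,390,3),np.uint8)])
cv2.imwrite(f"pics/{sys.argv[1]}.png",np.hstack([a,b]))
E
python3 look.py s10
```

```text
[ 0.53527178 -0.03847471  0.0426383 ] [-0.990785    0.23683154  0.05828905]
```

View pics/s10.png

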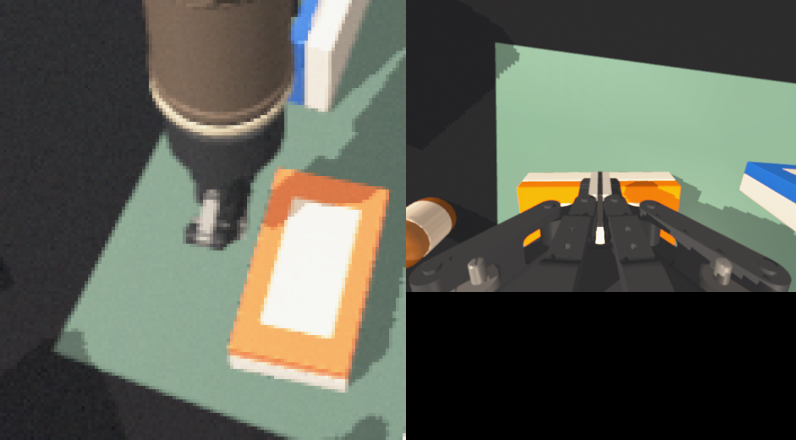

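The box is flat with the lid up. I'll back off, open the fingers partly, square up to the mat, and lower carefully while I watch the force.

Request:
drive_tool(moves=[{"translation":[-30,-6,0],"angular":[0,0,-7]},{"translation":[-30,-6,0],"angular":[0,0,-7]},{"translation":[-30,-6,-15],"angular":[0,0,-7]},{"translation":[-30,-6,-22],"angular":[0,0,-7]},{"translation":[-30,-6,-22],"angular":[0,0,-7]},{"translation":[-30,-6,-22],"angular":[0,0,-7]}], hand=40)

```text
time_s: 9.75
position: [0.5056, -0.0445, 0.0206]
tool_rot: [-3.142, -0.0, -3.017]
force: [-0.3, 0.2, 0.1]
width: 0.468
```

```bash
python3 look.py s11; cat > fit.py <<'E'
from h import *
from scipy.optimize import least_squares
M=np.array([.593,.092,.1195])
def tomat(x,y):
    c,n=np.cos(M[2]),np.sin(M[2]);d=np.array([x,y])-M[:2];return np.round([c*d[0]+n*d[1],-n*d[0]+c*d[1]],4)
def fitflat(p,px):  # px order: top face near+y, far+y, far-y, near-y
    g=lambda a: proj(p,boxcorners(*a,standing=False)[[5,6,7,4]])
    f=least_squares(lambda a:(g(a)-px).ravel(),[.6,-.03,.2]);print(f.x.round(4),f.fun.round(1),"mat",tomat(*f.x[:2]),f.x[2]-M[2])
E
python3 - <<'E'
from fit import *
s=viewer.read_camera("scene")
z=406/120
fitflat(s,np.array([(275,168),(388,190),(347,378),(228,355)])/z+[200,180])
E
```

```text
[ 0.50568849 -0.04448712  0.02086525] [0.39405782 0.005421   0.25366577]
[ 0.5932 -0.0284  0.2658] [ 0.1  0.7 -0.4  0.4  0.3 -0.2 -0.  -0.7] mat [-0.0142 -0.1195] 0.14626766706218963
```

View pics/s11.png

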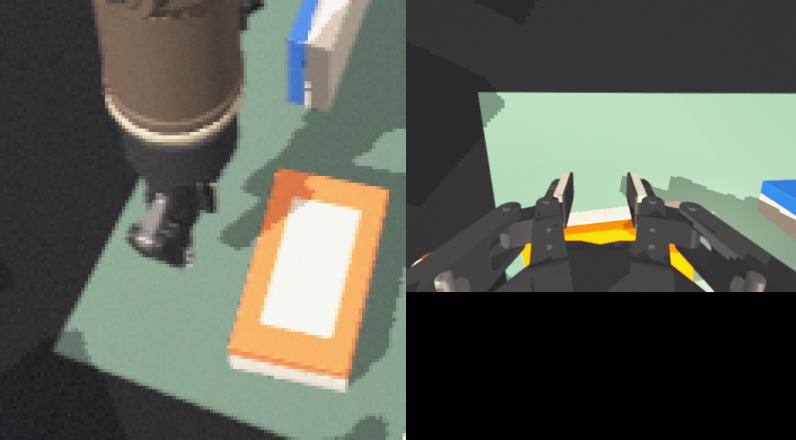

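Request:
drive_tool(moves=[{"translation":[0,0,-5],"angular":[0,0,0]},{"translation":[0,0,-10],"angular":[0,0,0]},{"translation":[0,0,-10],"angular":[0,0,0]}])

```text
time_s: 10.28
position: [0.505, -0.0444, 0.0102]
tool_rot: [3.141, -0.001, -3.017]
force: [-1.0, -0.6, 0.8]
width: 0.468
```

```bash
python3 look.py s12
```

```text
[ 0.50528369 -0.0444269   0.01057499] [ 0.93625186  0.08848306 -0.16801422]
```

View pics/s12.png

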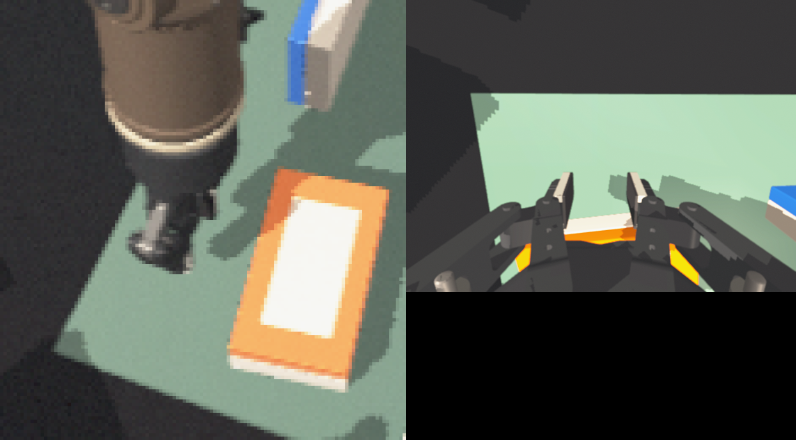

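Request:
drive_tool(moves=[{"translation":[0,0,-3],"angular":[0,0,0]},{"translation":[0,0,-6],"angular":[0,0,0]},{"translation":[0,0,-6],"angular":[0,0,0]}])

```text
time_s: 10.75
position: [0.5052, -0.0444, 0.0045]
tool_rot: [3.141, -0.0, -3.017]
force: [0.3, -0.4, 0.9]
width: 0.47
```

```bash
python3 - <<'E'
from h import *
st=robot.get_state();P=st["position"];print(P,st["force"])
s=viewer.read_camera("scene")
im=s["color"][:,:,::-1].copy()
v=np.array([-.12,.993,0])
for k in (-.025,.025):
  for dz in (0,.02,.04):
    u,w=proj(s,P+k*v+[0,0,dz])[0]; im[int(round(w)),int(round(u))]=(255,0,255)
cv2.imwrite("pics/s13.png",cv2.resize(im[210:290,220:300],(600,600),interpolation=0))
E
```

```text
[ 0.50517203 -0.04441528  0.00445448] [ 0.27433848 -0.44450724  0.85062019]
```

View pics/s13.png

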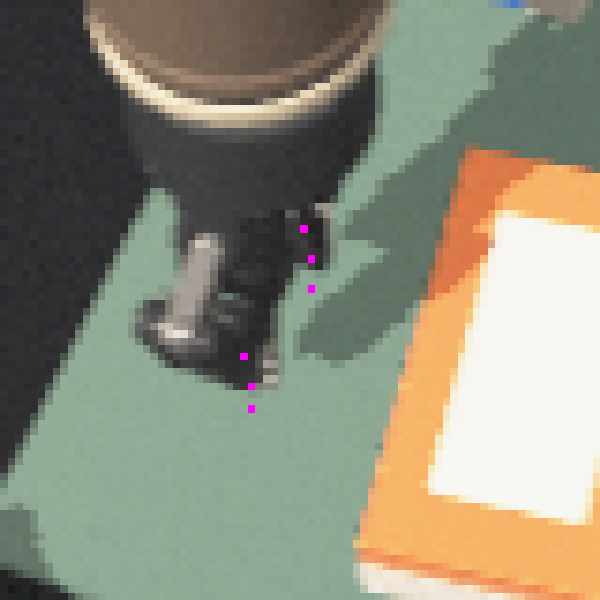

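The actual tips are about 20 mm above the reported TCP. I'll go 6 mm lower, then push along the mat's x axis.

Request:
drive_tool(moves=[{"translation":[0,0,-6],"angular":[0,0,0]},{"translation":[0,0,-6],"angular":[0,0,0]},{"translation":[15,2,-6],"angular":[0,0,0]},{"translation":[25,3,-6],"angular":[0,0,0]},{"translation":[33,4,-6],"angular":[0,0,0]},{"translation":[41,5,-6],"angular":[0,0,0]},{"translation":[48,6,-6],"angular":[0,0,0]},{"translation":[48,6,-6],"angular":[0,0,0]}])

```text
time_s: 11.8
position: [0.5542, -0.0383, -0.0013]
tool_rot: [-3.141, 0.001, -3.017]
force: [0.9, 1.3, 0.4]
width: 0.473
```

```bash
python3 look.py s14
```

```text
[ 0.55355177 -0.03848159 -0.00127163] [1.11153571 0.14956487 0.79742394]
```

View pics/s14.png

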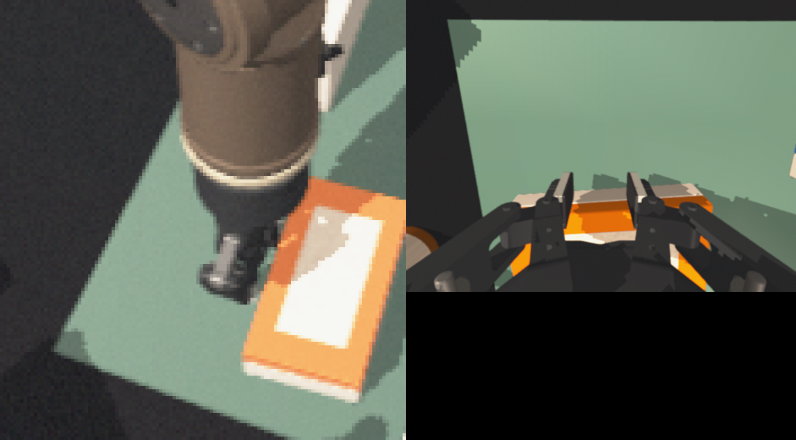

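Request:
drive_tool(moves=[{"translation":[7,1,0],"angular":[0,0,0]},{"translation":[13,1,0],"angular":[0,0,0]},{"translation":[18,2,0],"angular":[0,0,0]},{"translation":[23,3,0],"angular":[0,0,0]},{"translation":[23,3,0],"angular":[0,0,0]}])

```text
time_s: 12.52
position: [0.5772, -0.0354, -0.0012]
tool_rot: [-3.141, 0.001, -3.017]
force: [-0.5, -0.5, -0.4]
width: 0.468
```

```bash
sed -i 's/200:320\]/220:340]/' look.py; python3 look.py s15
```

```text
[ 0.5766706  -0.03545336 -0.00121515] [ 0.0503319  -0.36780516  0.80151476]
```

View pics/s15.png

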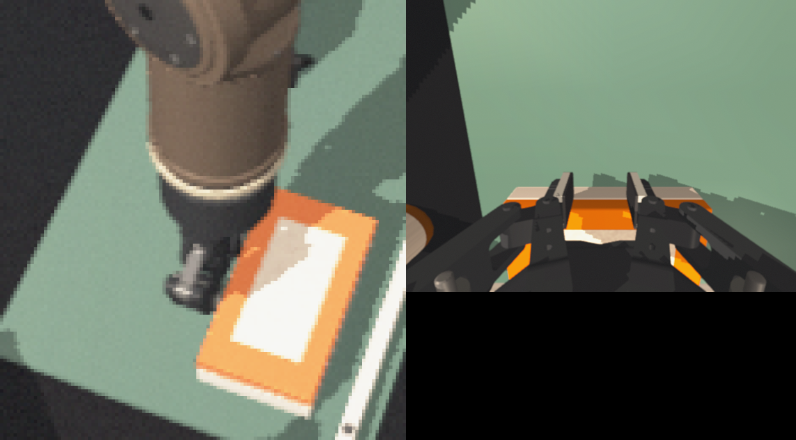

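```bash
python3 - <<'E'
from fit import *
s=viewer.read_camera("scene")
fitflat(s,np.array([(278,189),(378,217),(312,406),(197,368)])/(406/120)+[220,180])
E
```

```text
[ 0.6322 -0.0278  0.1177] [-1.9 -0.4  0.8  1.9  0.7 -0.2  0.3 -1.1] mat [ 0.0246 -0.1237] -0.001775634931244427
```

Request:
drive_tool(moves=[{"translation":[5,1,0],"angular":[0,0,0]},{"translation":[10,1,0],"angular":[0,0,0]},{"translation":[14,2,0],"angular":[0,0,0]},{"translation":[14,2,0],"angular":[0,0,0]}])

```text
time_s: 13.18
position: [0.5911, -0.0333, -0.0013]
tool_rot: [-3.141, 0.001, -3.017]
force: [-0.3, 0.1, -0.6]
width: 0.467
```

Request:
drive_tool(moves=[{"translation":[2,0,0],"angular":[0,0,0]},{"translation":[4,0,0],"angular":[0,0,0]},{"translation":[4,0,0],"angular":[0,0,0]}])

```text
time_s: 13.55
position: [0.5947, -0.0334, -0.0013]
tool_rot: [-3.142, 0.0, -3.017]
force: [-0.1, -0.7, 0.0]
width: 0.473
```

```bash
python3 look.py s16
```

```text
[ 0.59462811 -0.03343129 -0.00126176] [0.02064849 0.91161528 0.04062359]
```

View pics/s16.png

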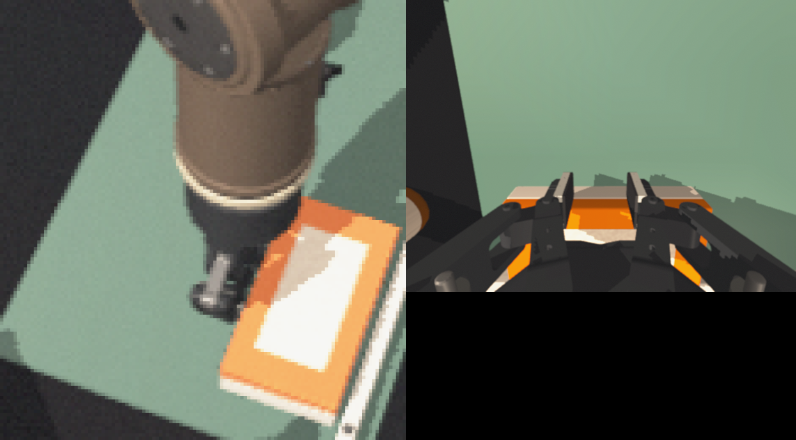

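Nearly at the strip. I'll go on in 2 mm steps until the contact force shows.

Request:
drive_tool(moves=[{"translation":[2,0,0],"angular":[0,0,0]},{"translation":[2,0,0],"angular":[0,0,0]},{"translation":[2,0,0],"angular":[0,0,0]}])

```text
time_s: 14.02
position: [0.5966, -0.0334, -0.0012]
tool_rot: [-3.142, 0.0, -3.017]
force: [-1.1, -0.4, 0.3]
width: 0.466
```

Request:
drive_tool(moves=[{"translation":[2,0,0],"angular":[0,0,0]},{"translation":[2,0,0],"angular":[0,0,0]}])

```text
time_s: 14.28
position: [0.5986, -0.0334, -0.0013]
tool_rot: [-3.142, 0.0, -3.017]
force: [-0.9, -0.0, 0.9]
width: 0.469
```

Request:
drive_tool(moves=[{"translation":[2,0,0],"angular":[0,0,0]},{"translation":[2,0,0],"angular":[0,0,0]}])

```text
time_s: 14.52
position: [0.5997, -0.0334, -0.0014]
tool_rot: [3.141, -0.001, -3.017]
force: [-4.3, 0.4, 2.3]
width: 0.469
```

```bash
python3 look.py s17
```

```text
[ 0.59973688 -0.03337615 -0.00143604] [-4.80734838  0.94086082  2.16116596]
```

View pics/s17.png

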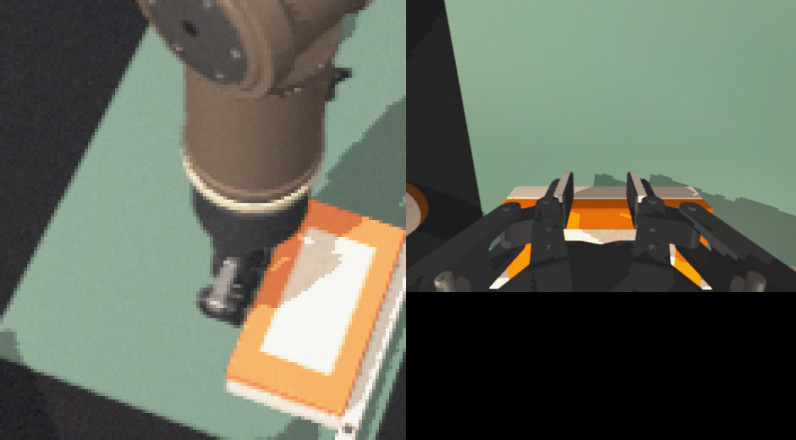

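Request:
drive_tool(moves=[{"translation":[2,0,0],"angular":[0,0,0]},{"translation":[2,0,0],"angular":[0,0,0]}])

```text
time_s: 14.88
position: [0.5998, -0.0334, -0.0017]
tool_rot: [3.14, -0.004, -3.017]
force: [-11.8, 0.0, 6.5]
width: 0.47
```

The arm stalled at 12 N, so the box is firm against the strip. I'll back off, then lift clear and retreat towards the robot.

Request:
drive_tool(moves=[{"translation":[-5,0,0],"angular":[0,0,0]},{"translation":[-25,-3,0],"angular":[0,0,0]},{"translation":[-50,-5,0],"angular":[0,0,0]},{"translation":[-60,-6,50],"angular":[0,0,0]},{"translation":[-80,-6,110],"angular":[0,0,0]},{"translation":[-120,-20,150],"angular":[0,0,0]},{"translation":[-160,-60,200],"angular":[0,0,0]},{"translation":[-160,-100,200],"angular":[0,0,0]}])

```text
time_s: 15.88
position: [0.4431, -0.1338, 0.2017]
tool_rot: [3.141, 0.007, -3.015]
force: [1.2, -0.2, 0.1]
width: 0.469
```

Request:
drive_tool(moves=[{"translation":[-40,-50,0],"angular":[0,0,0]},{"translation":[-80,-100,0],"angular":[0,0,0]},{"translation":[-80,-150,0],"angular":[0,0,0]},{"translation":[-80,-150,0],"angular":[0,0,0]},{"translation":[-80,-150,0],"angular":[0,0,0]}])

```text
time_s: 16.5
position: [0.3628, -0.2834, 0.1988]
tool_rot: [-3.141, 0.001, -3.017]
force: [0.4, 1.0, 0.3]
width: 0.465
```

```bash
python3 - <<'E'
from h import *
for c in("scene","top"):
    p=viewer.read_camera(c)
    b=p["color"][110:390,110:483,::-1] if c=="scene" else p["color"][100:325,130:430,::-1]
    cv2.imwrite(f"pics/f_{c}.png",cv2.resize(b,(800,600),interpolation=3))
print(robot.get_state()["force"])
E
```

```text
[ 0.01397975 -0.55015994  0.01750655]
```

View pics/f_scene.png

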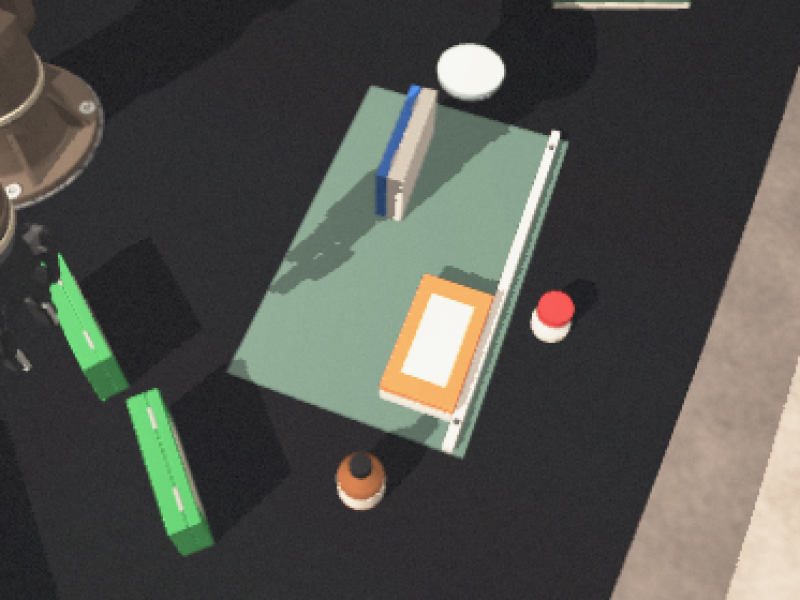

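View pics/f_top.png

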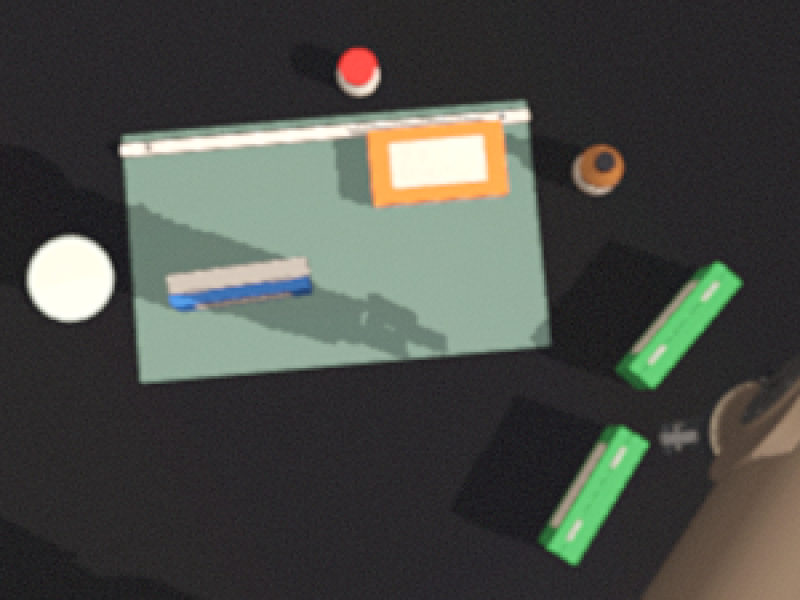

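Both views show the box flat, lid up and along the strip, with the bystanders where they were. I'll check the numbers before handing in.

```bash
python3 - <<'E'
from fit import *
s=viewer.read_camera("scene");t=viewer.read_camera("top")
fitflat(s,np.array([(427,275),(497,292),(453,412),(381,390)])*[373/800,280/600]+[110,110])
fitflat(t,np.array([(375,207),(367,133),(502,121),(509,193)])*.375+[130,100])
print(robot.get_state()["qvel"].round(3))
E
```

```text
[ 0.6537 -0.0241  0.1263] [-0.6 -0.5 -0.8  1.9  1.2  0.2  0.1 -1.5] mat [ 0.0464 -0.1225] 0.006783662253663475
[ 0.6451 -0.0247  0.1279] [-0.   0.   0.2 -0.1 -0.3 -0.4  0.1  0.4] mat [ 0.0379 -0.1221] 0.008415027865078
[-0.     0.001  0.003 -0.002 -0.     0.001  0.003]
```

```bash
python3 -c "
from plant import robot
print(robot.finish_job())"
```

```text
the job is handed in; nothing more can be done
None
```

I tipped the orange-lidded box onto its white side and pushed it against the stop strip. I then backed the arm off and handed the job in at about 17 s of the 45 s. No verdict was reported.

**Final position:** the box lies flat with the orange lid up. Its long side is within about 0.01 rad of the strip, and its centre is at y ≈ -0.122 m on the mat. The arm stalled at about 12 N on the last push, which means the box is hard against the strip.

**Disagreement:** the two cameras put the centre at x = 0.046 m and 0.038 m on the mat. They average 0.042 m, close to the expected 0.043 m for flush contact. Both are inside the 0.037–0.048 m limits, but close to the edges.

**Bystanders:** by eye, in before and after pictures, the blue box still stands and the dish, bottle and jar are where they started. I did not measure their positions again at the end.

**Failed tries:** the first two attempts to tip the box missed, because the fingertips sit about 20 mm higher than the reported tool position and passed over the top. Neither moved the box, and the third try, lower down, tipped it.

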